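# Take the fence stop out of the jig board's T-slot

## Robot

A 7-joint arm with a two-finger parallel gripper is mounted at the origin on the work surface. World frame = base frame: x ahead of the robot, y to its left, z up, the work surface at z = 0. Lengths are in mm, angles in rad, forces in N, time in s.
With the tool pointing down it reaches from about 425 to 875 mm from the base axis. Payload 9.9 kg.
Tool frame: the origin (TCP) lies between the finger pads; the fingertips stand 11 mm ahead of it and the grasp point (between the pads) lies 8 mm behind it; z points along the fingers, y is the direction in which the jaws open and shut (so a half turn about z gives the same grasp; the last joint's range is limited). The gripper opens to 85 mm and grips with 20 to 120 N. Pads are 22 mm wide; open, the fingers measure 114 mm over their backs; the gripper's body (76 mm by 85 mm) begins 54 mm behind the grasp point. The pads swing forward as they close: fully open they stand 13 mm farther back than shut.
Start: joints at [-0.084, 0.576, 0.025, 1.437, -0.015, 1.129, -0.057], TCP at [675.003, 0.006, 212.189] pointing down, gripper open.
Joint ranges: [-2.76, 2.76], [-0.34, 2.15], [-1.52, 1.57], [0.19, 2.46], [-1.09, 4.23], [0.17, 1.99], [-2.82, 2.82]. Speed limits (rad/s): [2.22, 2.22, 3.01, 3.01, 3.14, 3.14, 3.14].

## Interface

Orientations are given as a rotation vector (axis times angle).
In Python, from plant import robot, eyes, job gives the robot as it stands. The module is installed in compiled form; this text tells all that it offers.
- The arm moves only by the tool carry_out, never from a script. Its argument "commands" is a list of rows, each an object of numbers: "x", "y", "z": the shift along the tool's x, y, z in m; "wx", "wy", "wz": the turn, a rotation vector about the tool's x, y, z in rad; "claw": the finger opening in m, from 0 to 0.0854. In form: [{"x": .., "y": .., "z": .., "wx": .., "wy": .., "wz": .., "claw": ..}, ...]. A call has 1 to 20 rows; each row shifts and turns the commanded pose from where the row before left it, along the tool's axes as they then stand; what a row does not reach is not made up. A row lasts 1/8 s, in which the tool goes at most 62.5 mm and 10.7 degrees, less where a joint would pass 70% of its speed; a pose out of reach is approached as far as the arm can. A call with a gripper value outside its range is refused whole. The fingers move at their own pace and stop on an object; "grip_force" is the grip in N (left out, the last holds). Time passes only in rows, so rows that do not move let the fingers close. It gives the time, the measured TCP pose, the force and the opening at its end, in the units of the state.
- robot.observe(): the state, without advancing time (a new reading comes with each control period).
- eyes.read_camera(name): name is "scene" or "side" or "wrist"; returns the picture (420x560x3 uint8, blue, green, red); there is no depth.
- eyes.camera_info(name): a dict with "intrinsics" (3x3 intrinsics, pixels), "rvec" (rotation vector, rad) and "tvec" (3), from world to camera coordinates, as OpenCV has them; the wrist camera has in their place "hand_eye" (4x4, takes a point from camera to tool coordinates, whose origin is the TCP and whose axes are the flange's). Camera axes: x right, y down, z forward; pixel columns grow to the right and rows downward; lengths in mm; the calibration is good to about 2 mm. A picture is of the moment at which its call begins: read the wrist's pose just before it. camera_info takes no time and is no camera call.
- job.hand_in(): hands the job in, once; it reports no verdict.
The state is a dict: "t": time; "joint_pos": joint angles; "joint_vel": joint speeds; "joint_efforts": joint torques, N m; "ee_pos": TCP position; "tool_rot": TCP orientation; "ft_force": force on the tool from outside, world axes, zero at the start; "torque": the same for the moment, N m; "grip_width": finger opening in mm.
Only numpy, scipy, OpenCV 4.12 (cv2) and the standard library are available. Lean on these libraries where they do the work, as an engineer would, in place of code of your own. Each camera call takes 0.05 s, during which the arm holds its last target.

## Task

Take the plywood fence stop out of the jig board: slide it along the T-slot under the guide bar to the open pocket at the far end, push it home against the sprung keeper and lift it out. Stand it upright on its steel foot in the empty parts tray and let go of it, never dropping it, and leave the other tools and parts where they are.

Things in the scene. Friction and masses are not known exactly. Their poses are not given: they have to be found in the camera images.
- jig: Dark plywood jig board, fixed, 180 mm (its x) by 340 mm (its y, from -175 to +165), 25 mm thick. Origin on its underside, on the slot's centre line, below the guide bar; z up. An aluminium T-slot runs along y at x = 0: floor 6 mm above the underside, undercut 32 mm wide and 12.5 mm high, gap between the lips 16 mm wide, lips 6.5 mm thick from y = -160 (closed end) to y = +44 mm.
- pocket (a point): Middle of the exit pocket at the level of the board's top, 87 mm from the bar along the jig's +y. The pocket runs from jig y = +44 to +130 mm, 32 mm wide and marked by yellow strips; it has no lips, and only there can the stop's foot leave the slot upwards. The sprung keeper sits in its far end.
- bar (a point): Centre of the fixed aluminium guide bar across the slot (along jig x): 176 mm long, 24 mm wide (jig y -12 to +12), underside 72 and top 84 mm above the table, on two posts whose inner faces are 74 mm each side of the slot. The stop passes under with 5 mm to spare; fingers do not, so it must be let go and taken again beyond.
- keeper (a joint): Travel (m) of the orange sprung keeper: 0 at rest, 0.009 hard home. At rest its face is at jig y = +120 mm, leaving 76 mm for the 80 mm foot. Pushed along +y it takes about 2 N at first, 5 N at 9 mm (friction under the foot comes on top), then stops hard. The foot clears the lips only when it is pressed over 4 mm (hard home: stop centre at jig y = +89); let go, it pushes the stop back, so lift while pushing.
- stop_centre (a point): Centre of the fence stop, half-way up (30 mm above its underside); z up, y lengthwise. Light plywood block 36 wide, 120 long, 40 mm high on a steel neck 12 wide, 80 long and a steel foot 28 wide, 80 long, 10 mm high, both below its middle; 60.5 mm high in all, about 0.35 kg. Starts in the slot on the -y side of the bar, block 26.5 to 66.5 mm above the table; play 2 mm sideways, 2.5 mm up.
- tray: Empty parts tray of dark plywood, fixed; outside 130 mm (its x) by 190 mm (its y) by 32 mm high, walls and floor 6 mm thick, open on top. Origin at the centre of its underside. It stands left or right of the jig board; the other tray changes places with it.
- full_tray: The other tray, of the same size and make but holding star knobs and bolts; fixed. Not to be used.
- knob: Bystander: loose plywood star knob, 56 mm across, 20 mm high; origin at its underside.
- spanner: Bystander: loose steel spanner 140 mm long, lying flat along its x; origin at its underside.
- glue: Bystander: white glue bottle, 52 mm across, 130 mm high; origin at its underside.
- offcut: Bystander: dark plywood offcut 60 by 110 by 18 mm; origin at the centre of its underside.
- stop: The same fence stop; origin at the centre of its underside, axes as above.
Not all that is in view belongs to the job. Leave any orange, red or turquoise look-alike of the stop alone.

How it is judged (in metres and radians):
On the way, in this order (a step that is already met when the one before it is completed fails the run):
1. the stop, still in the slot, has been slid past the guide bar (y of stop_centre in the frame of jig above 0.072 m and z of stop_centre in the frame of jig below 0.042 m and x of stop_centre in the frame of jig between -0.01 and 0.01 m), for 0.1 s.
2. the stop is lifted out of the slot (z of stop_centre in the frame of jig above 0.065 m), for 0.1 s.
At the end, for the whole second after the job is handed in: The stop stands on its foot on the floor of the empty tray (centre within 50 mm of the tray's centre across and 80 mm along, 31 to 41 mm above the tray's underside, upright within 0.12 rad), at rest and released (x of stop_centre in the frame of tray between -0.05 and 0.05 m and y of stop_centre in the frame of tray between -0.08 and 0.08 m and z of stop_centre in the frame of tray between 0.031 and 0.041 m and angle between stop_centre's own z axis and vertical below 0.12 rad and linear speed of stop below 0.02 m/s and contact force between the fingers and stop below 0.1 N); the robot touches nothing.
It fails at once if the stop is dropped or thrown (moves faster than 0.6 m/s while not held) (linear speed of stop above 0.6 m/s and contact force between the fingers and stop below 0.5 N).
It fails at once if the knob is moved by more than 30 mm (distance of knob from where it was at the start of the episode above 0.03 m).
It fails at once if the spanner is moved by more than 30 mm (distance of spanner from where it was at the start of the episode above 0.03 m).
It fails at once if the glue is moved by more than 30 mm (distance of glue from where it was at the start of the episode above 0.03 m).
It fails at once if the offcut is moved by more than 30 mm (distance of offcut from where it was at the start of the episode above 0.03 m).
It also fails if it takes over 61 s, if anything falls off the work surface, if the arm or the gripper's body presses on something with over 40 N, if the wrist force passes 120 N, or if a joint passes its speed limit or range.

## Working session

There is one attempt and no reset: what is moved stays moved. The work goes in short steps, Python scripts to look and compute and a tool call to move; the robot and the scene stay as the last step left them, time stands still between calls to the robot, and variables do not carry over. Pictures are saved under pics/ and viewed, and the job is handed in when it is done.

Besides the shell and the picture viewer there is one more tool, called in YAML: its name, and indented under it one key for each argument. carry_out: Moves the arm, as the interface text tells. Its arguments: {"type":"object","properties":{"commands":{"type":"array"},"grip_force":{"type":"number"}},"required":["commands"]}

```bash
mkdir -p pics; python3 - <<'E'
from plant import robot, eyes, job
import cv2
s=robot.observe();print({k:s[k] for k in('t','ee_pos','tool_rot','ft_force','grip_width')})
for n in('scene','side','wrist'):
    print(n,eyes.camera_info(n)); cv2.imwrite(f'pics/{n}0.png',eyes.read_camera(n))
E
```

```text
{'t': 0.0, 'ee_pos': array([ 6.74523687e+02, -2.26834324e-02,  2.11332320e+02]), 'tool_rot': array([-2.22061987e+00, -2.22071767e+00,  1.95591591e-03]), 'ft_force': array([-0.74492494, -0.20581016,  0.35842597]), 'grip_width': 85.23855257275123}
scene {'intrinsics': array([[539.22757826,   0.        , 284.96717259],
       [  0.        , 539.22757826, 208.58979357],
       [  0.        ,   0.        ,   1.        ]]), 'rvec': array([ 2.33688644,  1.13293278, -0.3282422 ]), 'tvec': array([-262.24772252, -286.08404725, 1994.23258745])}
side {'intrinsics': array([[441.28256992,   0.        , 278.83448813],
       [  0.        , 441.28256992, 211.96814259],
       [  0.        ,   0.        ,   1.        ]]), 'rvec': array([ 0.96895429, -2.37688285,  1.13665195]), 'tvec': array([315.46772187, 278.99440748, 952.24197532])}
wrist {'intrinsics': array([[329.0179698 ,   0.        , 284.04100889],
       [  0.        , 329.0179698 , 209.69257589],
       [  0.        ,   0.        ,   1.        ]]), 'hand_eye': array([[ 2.63514598e-04, -9.53300613e-01, -3.02022965e-01,
         7.73241203e+01],
       [ 9.99999483e-01, -4.55078609e-05,  1.01613840e-03,
         3.52691662e-01],
       [-9.82429783e-04, -3.02023076e-01,  9.53300108e-01,
        -1.60676022e+02],
       [ 0.00000000e+00,  0.00000000e+00,  0.00000000e+00,
         1.00000000e+00]])}
```

View pics/scene0.png

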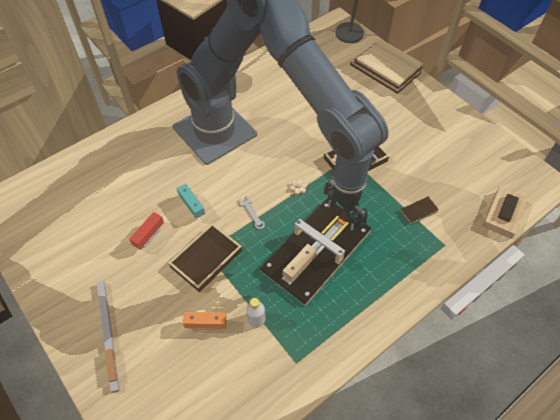

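View pics/side0.png

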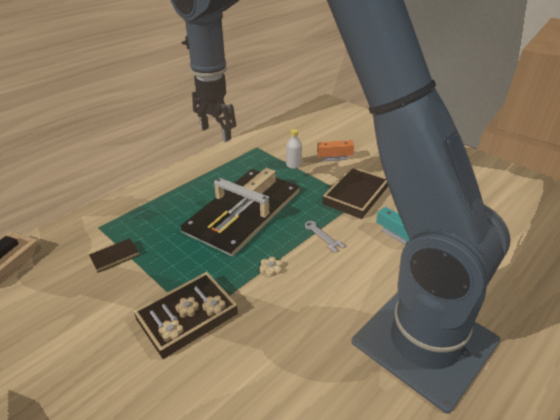

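View pics/wrist0.png

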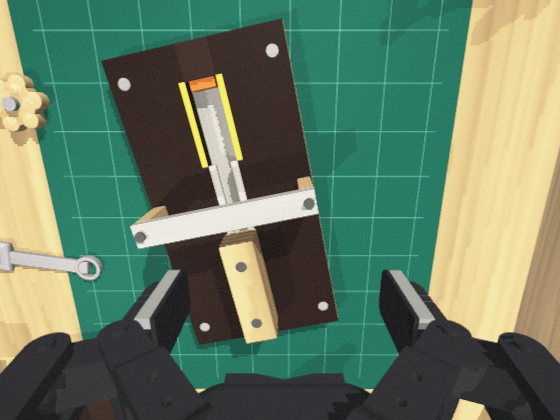

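The wrist view shows the jig: keeper (203,84), bar about (230,217), plywood stop about (250,290). The scene view shows the empty tray at (205,257) and the full tray at (355,157), partly behind the arm. The orange (205,320), red (147,230) and turquoise (190,200) blocks lie loose, so they are the look-alikes. The light plywood block in the slot is the stop. Next I'll enlarge and measure.

```bash
cat > h.py <<'E'
import numpy as np,cv2
from scipy.spatial.transform import Rotation as R
from plant import robot,eyes,job
def cam(n,s=None):
    c=eyes.camera_info(n);K=c['intrinsics']
    if n=='wrist':
        s=s or robot.observe();T=np.eye(4);T[:3,:3]=R.from_rotvec(s['tool_rot']).as_matrix();T[:3,3]=s['ee_pos']
        T=T@c['hand_eye'];return K,T[:3,:3],T[:3,3]
    Rm=R.from_rotvec(c['rvec']).as_matrix();return K,Rm.T,-Rm.T@c['tvec']
def ray(C,uv,z):
    K,Rw,o=C;d=Rw@np.linalg.solve(K,[uv[0],uv[1],1.]);return (o+d*(z-o[2])/d[2])
def proj(C,p):
    K,Rw,o=C;q=K@(Rw.T@(np.asarray(p)-o));return q[:2]/q[2]
E
python3 - <<'E'
from h import *
im=cv2.imread('pics/wrist0.png');h=cv2.cvtColor(im,cv2.COLOR_BGR2HSV);C=cam('wrist')
def big(m,n=1):
    cs=sorted(cv2.findContours(m,0,2)[0],key=cv2.contourArea)[::-1][:n];return cs
m=cv2.inRange(h,(22,150,120),(34,255,255))
for c in big(m,2):
    r=cv2.boxPoints(cv2.minAreaRect(c));print('yellow',[ (p.round(),ray(C,p,25.5)[:2].round(1)) for p in r])
m=cv2.inRange(h,(4,180,120),(14,255,255))
for c in big(m):
    r=cv2.boxPoints(cv2.minAreaRect(c));print('orange',cv2.contourArea(c),[(p.round(),ray(C,p,25)[:2].round(1)) for p in r])
crop=im[10:350,90:350]
cv2.imwrite('pics/crop0.png',cv2.resize(crop[150:],None,fx=3,fy=3,interpolation=2))
s=cv2.imread('pics/scene0.png');cv2.imwrite('pics/crop1.png',cv2.resize(s[210:330,150:380],None,fx=3.4,fy=3.4,interpolation=2))
s=cv2.imread('pics/side0.png');cv2.imwrite('pics/crop2.png',cv2.resize(s[130:270,170:410],None,fx=3.3,fy=3.3,interpolation=2))
E
```

```text
yellow [(array([177.,  83.], dtype=float32), array([570. ,  98.4])), (array([184.,  81.], dtype=float32), array([576.8, 100.1])), (array([208., 166.], dtype=float32), array([594.9,  16. ])), (array([202., 168.], dtype=float32), array([587.6,  14. ]))]
yellow [(array([215.,  74.], dtype=float32), array([607.1, 106.3])), (array([221.,  73.], dtype=float32), array([613.9, 107.9])), (array([245., 159.], dtype=float32), array([633.8,  23.8])), (array([238., 161.], dtype=float32), array([626.5,  21.9]))]
orange 260.0 [(array([188.,  81.], dtype=float32), array([580.6, 100.2])), (array([214.,  75.], dtype=float32), array([606.3, 105.4])), (array([216.,  86.], dtype=float32), array([608.1,  95.3])), (array([191.,  92.], dtype=float32), array([582.1,  90. ]))]
```

View pics/crop0.png

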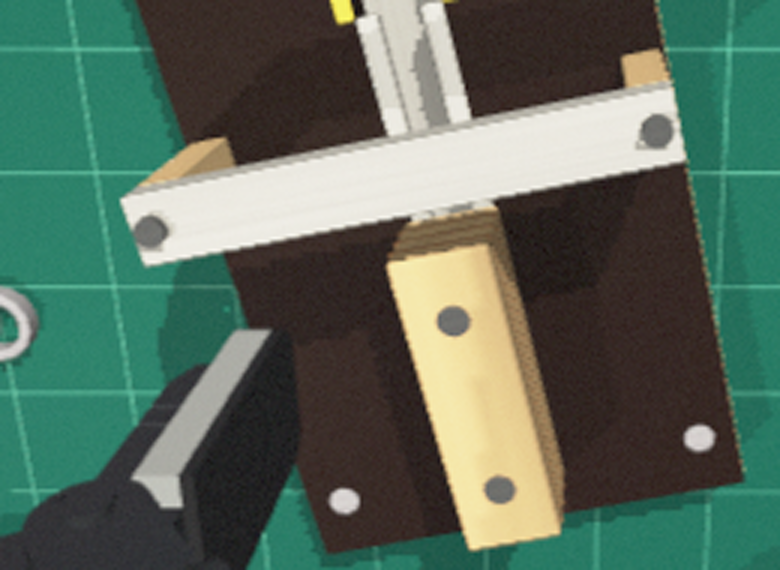

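View pics/crop1.png

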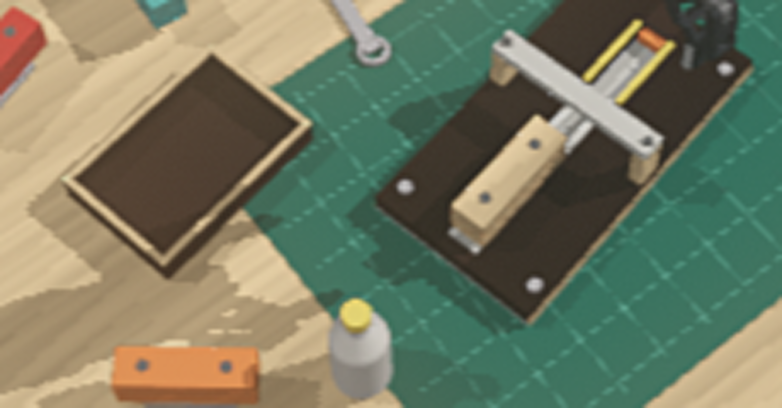

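View pics/crop2.png

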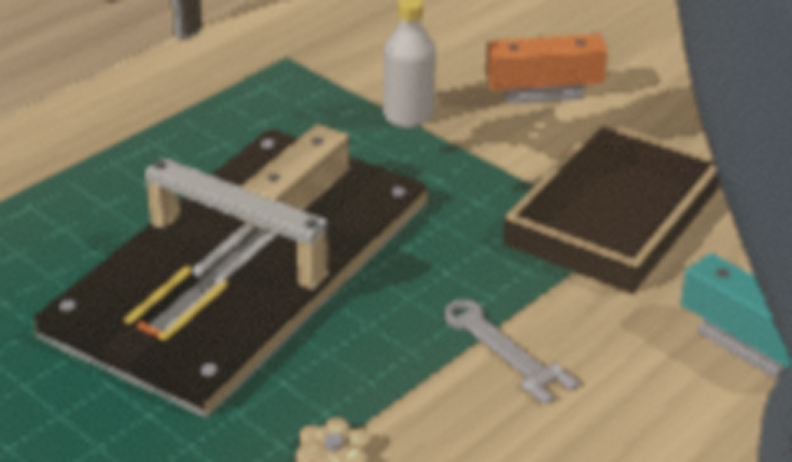

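```bash
python3 - <<'E'
from h import *
C=cam('wrist')
def m(t,C,P,z,s,o):
    q=np.array([ray(C,np.array(p)/s+o,z)[:2] for p in P]);print(t,q.round(1).tolist(),'c',q.mean(0).round(1),'edges',np.linalg.norm(q-np.roll(q,-1,0),axis=1).round(1),'dir',[round(float(np.degrees(np.arctan2(*(np.roll(q,-1,0)-q)[i][::-1]))),1) for i in range(len(q))]);return q
m('stop',C,[(387,265),(492,243),(560,533),(470,550)],66.5,3,(90,160))
m('bar',C,[(122,200),(673,88),(685,162),(143,266)],84,3,(90,160))
m('jig',C,[(103,61),(283,19),(337,320),(198,345)],25,1,(0,0))
a=m('tray scene',cam('scene'),[(63,182),(212,55),(312,125),(165,262)],32,3.4,(150,210))
b=m('tray side',cam('side'),[(507,218),(605,128),(716,176),(633,266)],32,3.3,(170,130))
m('stop scene',cam('scene'),[(452,210),(540,118),(570,135),(486,230)],66.5,3.4,(150,210))
for n,p,z in(('knob',(298,188),10),('glue',(257,322),0)): print(n,ray(cam('scene'),p,z).round())
E
```

```text
stop [[609.3, -60.6], [644.9, -52.6], [667.0, -168.8], [633.4, -176.4]] c [ 638.6 -114.6] edges [ 36.6 118.3  34.5 118.3] dir [12.7, -79.3, -167.3, 101.7]
bar [[531.8, -30.7], [702.4, 5.3], [706.8, -18.2], [535.4, -53.1]] c [619.1 -24.2] edges [174.3  23.8 174.9  22.7] dir [11.9, -79.5, -168.5, 99.0]
jig [[499.7, 118.3], [674.1, 154.4], [740.8, -176.0], [565.6, -213.4]] c [620.1 -29.2] edges [178.1 337.1 179.1 338.2] dir [11.7, -78.6, -167.9, 101.2]
tray scene [[383.4, -426.2], [355.1, -244.7], [474.7, -214.8], [506.5, -397.4]] c [ 429.9 -320.8] edges [183.7 123.3 185.4 126.4] dir [98.9, 14.0, -80.1, -166.8]
tray side [[468.5, -216.3], [494.6, -395.9], [370.8, -402.1], [346.0, -238.6]] c [ 420.  -313.2] edges [181.4 124.  165.4 124.5] dir [-81.7, -177.1, 98.6, 10.3]
stop scene [[636.3, -178.0], [613.0, -58.3], [643.1, -48.3], [669.7, -166.8]] c [ 640.5 -112.8] edges [122.   31.7 121.4  35.3] dir [101.0, 18.4, -77.3, -161.4]
knob [397.  77.  10.]
glue [ 692. -319.    0.]
```

Cross-checks:
- The bar centre is (619,-24). The jig outline gives the same origin with a yaw of 11.4° and edges of 178 x 338 mm.
- The pocket middle from the strips is (601,61), against a predicted (602,61).
- The stop is at about (639,-114), which is jig y = -92, with edges of 36 x 118 mm.
- The empty tray is at about (427,-318).

I'll move above the stop's rear, at jig (0,-138).

carry_out:
  commands:
    - {"wz": -0.1}
    - {"wz": -0.099}
    - {"x": -0.03, "y": -0.012}
    - {"x": -0.03, "y": -0.012}
    - {"x": -0.03, "y": -0.012}
    - {"x": -0.03, "y": -0.012}
    - {"x": -0.031, "y": -0.011, "claw": 0.065}
    - {"z": 0.03}
    - {"z": 0.03}
    - {}
    - {}
  grip_force: 60

```text
schema error: expected keys x, y, z, wx, wy, wz, claw
```

```bash
python3 - <<'E'
from h import *
s=robot.observe();print(s['t'],s['ee_pos'],s['tool_rot'],s['ft_force'],s['grip_width'],s['joint_pos'].round(2))
cv2.imwrite('pics/w1.png',eyes.read_camera('wrist'))
o=np.array([619.2,-24.2]);d=s['ee_pos'][:2]-o;a=np.radians(11.4);print('jig xy',d@[np.cos(a),np.sin(a)],d@[-np.sin(a),np.cos(a)])
M=R.from_rotvec(s['tool_rot']).as_matrix();print(np.degrees(np.arctan2(M[1,1],M[0,1])),M[:,2])
E
```

```text
0.15 [ 6.74637588e+02 -3.90753807e-03  2.11567223e+02] [-2.22084929e+00 -2.22083586e+00  1.44218558e-03] [-0.66986092 -0.54733451 -0.80266082] 85.51359947311275 [-0.08  0.58  0.02  1.44 -0.02  1.13 -0.06]
jig xy 59.12640440569595 12.761085855399738
-0.00034841500495231057 [-1.24804835e-03 -5.07208752e-05 -9.99999220e-01]
```

View pics/w1.png

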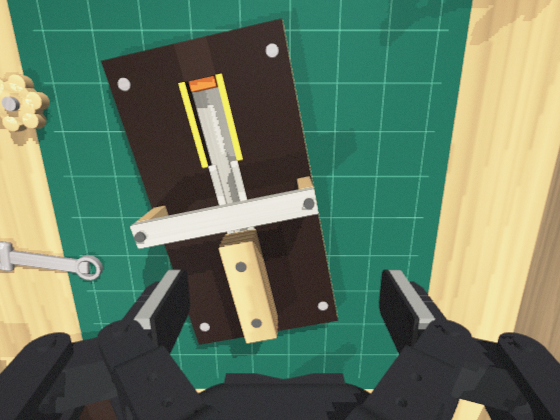

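The picture is unchanged because the call was refused. Every row needs all seven keys.

carry_out:
  commands:
    - {"x": 0, "y": 0, "z": 0, "wx": 0, "wy": 0, "wz": -0.1, "claw": 0.065}
    - {"x": 0, "y": 0, "z": 0, "wx": 0, "wy": 0, "wz": -0.099, "claw": 0.065}
    - {"x": -0.03, "y": -0.012, "z": 0, "wx": 0, "wy": 0, "wz": 0, "claw": 0.065}
    - {"x": -0.03, "y": -0.012, "z": 0, "wx": 0, "wy": 0, "wz": 0, "claw": 0.065}
    - {"x": -0.03, "y": -0.012, "z": 0, "wx": 0, "wy": 0, "wz": 0, "claw": 0.065}
    - {"x": -0.03, "y": -0.012, "z": 0, "wx": 0, "wy": 0, "wz": 0, "claw": 0.065}
    - {"x": -0.031, "y": -0.011, "z": 0, "wx": 0, "wy": 0, "wz": 0, "claw": 0.065}
    - {"x": 0, "y": 0, "z": 0.03, "wx": 0, "wy": 0, "wz": 0, "claw": 0.065}
    - {"x": 0, "y": 0, "z": 0.03, "wx": 0, "wy": 0, "wz": 0, "claw": 0.065}
    - {"x": 0, "y": 0, "z": 0, "wx": 0, "wy": 0, "wz": 0, "claw": 0.065}
    - {"x": 0, "y": 0, "z": 0, "wx": 0, "wy": 0, "wz": 0, "claw": 0.065}
  grip_force: 60

```text
t: 1.58
ee_pos: [647.6, -159.7, 153.2]
tool_rot: [1.989, 2.431, 0.001]
ft_force: [0.5, 0.7, 0.1]
grip_width: 65.1
```

```bash
cat >> h.py <<'E'
def rep(n=None):
    s=robot.observe();print(round(s['t'],2),s['ee_pos'].round(1),s['ft_force'].round(1),round(s['grip_width'],1),s['joint_pos'].round(2))
    o=np.array([619.2,-24.2]);d=s['ee_pos'][:2]-o;a=np.radians(11.4);print('jig xy',round(d@[np.cos(a),np.sin(a)],1),round(d@[-np.sin(a),np.cos(a)],1))
    M=R.from_rotvec(s['tool_rot']).as_matrix();print('yaw',np.degrees(np.arctan2(M[1,1],M[0,1])).round(2),M[:,2].round(3))
    if n: cv2.imwrite('pics/%s.png'%n,eyes.read_camera('wrist'))
E
python3 -c "from h import *;rep('w2')"
```

```text
1.57 [ 647.6 -159.7  153.2] [0.5 0.7 0.1] 65.1 [ 0.18  0.61 -0.02  1.54  0.02  0.99  0.36]
jig xy 1.1 -138.4
yaw 11.41 [ 0.001 -0.    -1.   ]
```

View pics/w2.png

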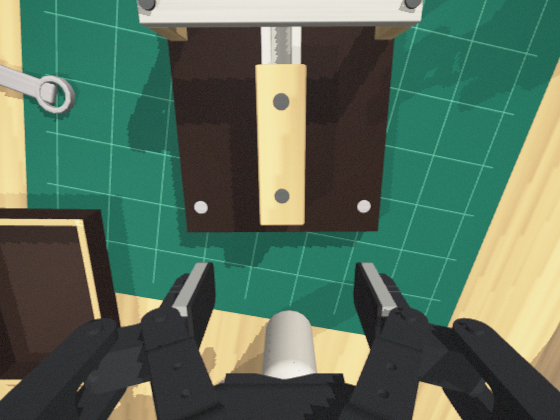

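The view shows the slot running straight up the picture. The stop's top spans (257,66) to (304,225), and the glue bottle at (290,340) stands well behind the gripper. I'll check where the stop is.

```bash
python3 - <<'E'
from h import *
C=cam('wrist');o=np.array([619.2,-24.2]);a=np.radians(11.4)
for p,z in(((257,66),66.5),((306,66),66.5),((304,225),66.5),((260,225),66.5),((188,232),25),((379,231),25),((142,24),84),((420,21),84),((290,345),0)):
    q=ray(C,p,z);d=q[:2]-o;print(p,q.round(1),'jig',round(d@[np.cos(a),np.sin(a)],1),round(d@[-np.sin(a),np.cos(a)],1))
E
```

```text
(257, 66) [609.8 -62.1  66.5] jig -16.8 -35.3
(306, 66) [643.1 -55.4  66.5] jig 17.2 -35.3
(304, 225) [ 667.1 -170.4   66.5] jig 18.1 -152.8
(260, 225) [ 632.5 -177.4   66.5] jig -17.2 -152.8
(188, 232) [ 567.3 -213.3   25. ] jig -88.3 -175.1
(379, 231) [ 743.5 -176.9   25. ] jig 91.7 -174.2
(142, 24) [537.1 -54.2  84. ] jig -86.4 -13.1
(420, 21) [706.2 -18.2  84. ] jig 86.5 -11.3
(290, 345) [ 692.4 -340.7    0. ] jig 9.2 -324.8
```

The stop's centre is at jig (0,-94). I'll descend to TCP z = 43 and close.

carry_out:
  commands:
    - {"x": 0, "y": -0.001, "z": 0.03, "wx": 0, "wy": 0, "wz": 0, "claw": 0.065}
    - {"x": 0, "y": 0, "z": 0.03, "wx": 0, "wy": 0, "wz": 0, "claw": 0.065}
    - {"x": 0, "y": 0, "z": 0.03, "wx": 0, "wy": 0, "wz": 0, "claw": 0.065}
    - {"x": 0, "y": 0, "z": 0.015, "wx": 0, "wy": 0, "wz": 0, "claw": 0.065}
    - {"x": 0, "y": 0, "z": 0.005, "wx": 0, "wy": 0, "wz": 0, "claw": 0.065}
    - {"x": 0, "y": 0, "z": 0, "wx": 0, "wy": 0, "wz": 0, "claw": 0.03}
    - {"x": 0, "y": 0, "z": 0, "wx": 0, "wy": 0, "wz": 0, "claw": 0.03}
    - {"x": 0, "y": 0, "z": 0, "wx": 0, "wy": 0, "wz": 0, "claw": 0.03}
    - {"x": 0, "y": 0, "z": 0, "wx": 0, "wy": 0, "wz": 0, "claw": 0.03}
  grip_force: 50

```text
t: 2.75
ee_pos: [646.8, -160.2, 43.7]
tool_rot: [1.989, 2.429, 0.001]
ft_force: [-1.5, -0.1, 6.2]
grip_width: 34.0
```

```bash
python3 -c "from h import *;rep('w3')"
```

```text
2.75 [ 646.8 -160.2   43.7] [-1.5 -0.1  6.2] 34.0 [ 0.19  0.73 -0.03  1.64  0.02  0.77  0.35]
jig xy 0.2 -138.8
yaw 11.39 [ 0.002 -0.001 -1.   ]
```

View pics/w3.png

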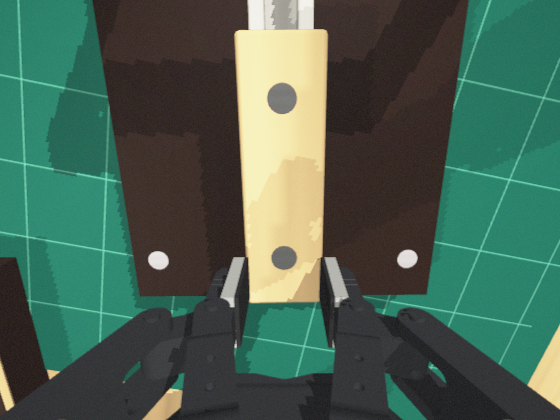

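The stop is gripped (34 mm) with the foot on the slot floor. I'll slide it along +y until the fingers are at jig y of about -32, watching the force.

carry_out:
  commands:
    - {"x": 0.005, "y": 0, "z": -0.0005, "wx": 0, "wy": 0, "wz": 0, "claw": 0.03}
    - {"x": 0.012, "y": 0, "z": 0, "wx": 0, "wy": 0, "wz": 0, "claw": 0.03}
    - {"x": 0.012, "y": 0, "z": 0, "wx": 0, "wy": 0, "wz": 0, "claw": 0.03}
    - {"x": 0.012, "y": 0, "z": 0, "wx": 0, "wy": 0, "wz": 0, "claw": 0.03}

```text
t: 3.3
ee_pos: [638.8, -119.8, 43.7]
tool_rot: [1.989, 2.429, 0.001]
ft_force: [1.4, -4.9, 5.9]
grip_width: 33.6
```

carry_out:
  commands:
    - {"x": 0.012, "y": 0, "z": 0, "wx": 0, "wy": 0, "wz": 0, "claw": 0.03}
    - {"x": 0.012, "y": 0, "z": 0, "wx": 0, "wy": 0, "wz": 0, "claw": 0.03}
    - {"x": 0.012, "y": 0, "z": 0, "wx": 0, "wy": 0, "wz": 0, "claw": 0.03}
    - {"x": 0.012, "y": 0, "z": 0, "wx": 0, "wy": 0, "wz": 0, "claw": 0.03}
    - {"x": 0.012, "y": 0, "z": 0, "wx": 0, "wy": 0, "wz": 0, "claw": 0.03}
    - {"x": 0.005, "y": 0, "z": 0, "wx": 0, "wy": 0, "wz": 0, "claw": 0.03}
    - {"x": 0, "y": 0, "z": 0, "wx": 0, "wy": 0, "wz": 0, "claw": 0.03}

```text
t: 4.18
ee_pos: [625.8, -54.8, 43.7]
tool_rot: [1.988, 2.431, 0.002]
ft_force: [0.8, -0.5, 6.6]
grip_width: 33.5
```

```bash
python3 -c "from h import *;rep('w4');cv2.imwrite('pics/side4.png',cv2.resize(eyes.read_camera('side')[130:270,170:410],None,fx=3.3,fy=3.3))"
```

```text
4.17 [625.8 -54.8  43.7] [ 0.8 -0.5  6.6] 33.5 [ 0.02  0.68 -0.01  1.75  0.01  0.71  0.2 ]
jig xy 0.4 -31.3
yaw 11.45 [ 0.002  0.    -1.   ]
```

View pics/w4.png

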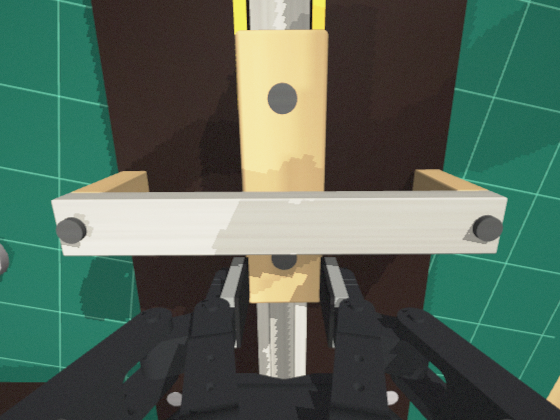

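View pics/side4.png

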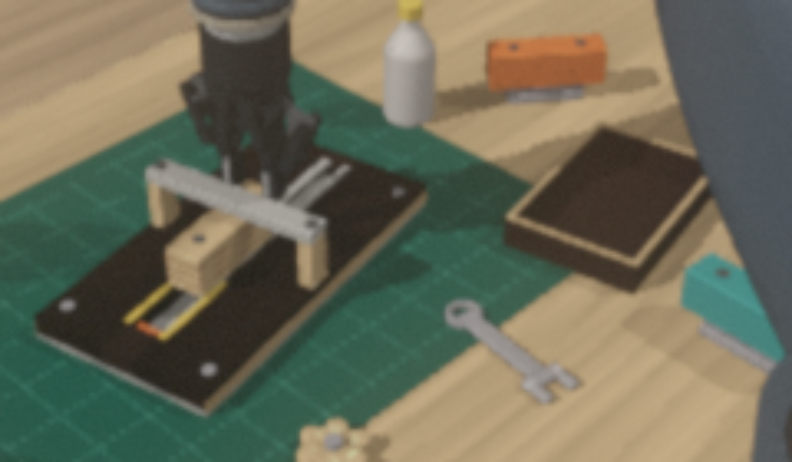

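The stop moved with the fingers, and its centre is now at about jig y = +13. The fingers stop just short of the bar at (280,225). I'll release, hop over the bar and regrip at jig y of about +42.

carry_out:
  commands:
    - {"x": 0, "y": 0, "z": 0, "wx": 0, "wy": 0, "wz": 0, "claw": 0.06}
    - {"x": 0, "y": 0, "z": 0, "wx": 0, "wy": 0, "wz": 0, "claw": 0.06}
    - {"x": 0, "y": 0, "z": 0, "wx": 0, "wy": 0, "wz": 0, "claw": 0.06}
    - {"x": 0, "y": 0, "z": -0.03, "wx": 0, "wy": 0, "wz": 0, "claw": 0.06}
    - {"x": 0, "y": 0, "z": -0.03, "wx": 0, "wy": 0, "wz": 0, "claw": 0.06}
    - {"x": 0, "y": 0, "z": -0.03, "wx": 0, "wy": 0, "wz": 0, "claw": 0.06}
    - {"x": 0, "y": 0, "z": 0, "wx": 0, "wy": 0, "wz": 0, "claw": 0.06}
    - {"x": 0.025, "y": 0, "z": 0, "wx": 0, "wy": 0, "wz": 0, "claw": 0.06}
    - {"x": 0.025, "y": 0, "z": 0, "wx": 0, "wy": 0, "wz": 0, "claw": 0.06}
    - {"x": 0.023, "y": 0, "z": 0, "wx": 0, "wy": 0, "wz": 0, "claw": 0.06}
    - {"x": 0, "y": 0, "z": 0, "wx": 0, "wy": 0, "wz": 0, "claw": 0.06}

```text
t: 5.65
ee_pos: [610.1, 18.2, 132.2]
tool_rot: [-1.985, -2.433, -0.0]
ft_force: [-0.2, 0.0, -0.7]
grip_width: 60.0
```

```bash
python3 -c "from h import *;rep('w5');cv2.imwrite('pics/side5.png',cv2.resize(eyes.read_camera('side')[130:270,170:410],None,fx=3.3,fy=3.3))"
```

```text
5.65 [610.1  18.2 132.2] [-0.2  0.  -0.7] 60.0 [-0.1   0.56 -0.01  1.72  0.01  0.87  0.09]
jig xy -0.6 43.4
yaw 11.6 [-0.001  0.001 -1.   ]
```

View pics/w5.png

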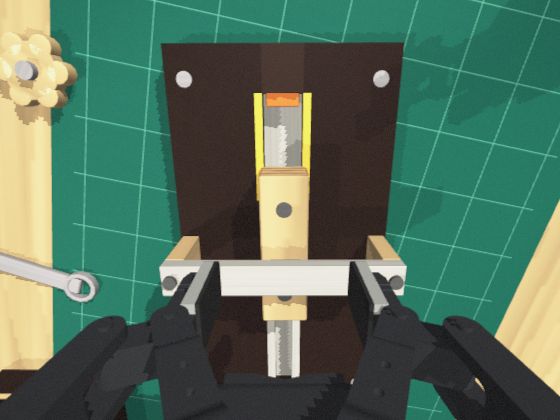

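View pics/side5.png

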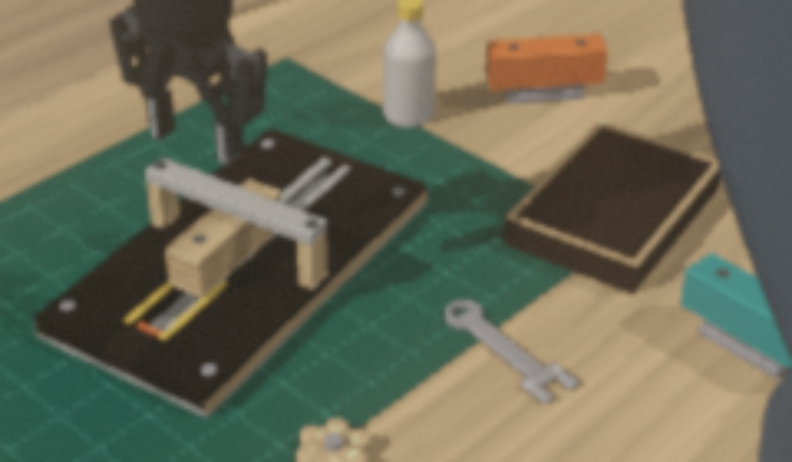

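```bash
python3 - <<'E'
from h import *
C=cam('wrist');o=np.array([619.2,-24.2]);a=np.radians(11.4)
for p,z in(((260,175),66.5),((308,175),66.5),((306,320),66.5),((263,320),66.5),((162,268),84),((404,268),84),((403,296),84),((163,296),84),((255,94),25.5),((311,94),25.5),((283,105),25)):
    q=ray(C,p,z);d=q[:2]-o;print(p,'jig',round(d@[np.cos(a),np.sin(a)],1),round(d@[-np.sin(a),np.cos(a)],1))
E
```

```text
(260, 175) jig -16.9 71.0
(308, 175) jig 16.6 71.0
(306, 320) jig 17.7 -48.0
(263, 320) jig -17.1 -48.0
(162, 268) jig -86.3 7.9
(404, 268) jig 84.7 7.9
(403, 296) jig 86.4 -14.7
(163, 296) jig -88.1 -14.7
(255, 94) jig -22.4 125.7
(311, 94) jig 20.6 125.7
(283, 105) jig -0.9 117.7
```

The stop's top spans jig y of about -48 to +71, so it hasn't moved. Keeper and bar read about 3 mm low in this view, which is within tolerance. The fingers clear the bar by about 30 mm, so I'll descend and regrip.

carry_out:
  commands:
    - {"x": 0, "y": 0.0005, "z": 0.03, "wx": 0, "wy": 0, "wz": 0, "claw": 0.06}
    - {"x": 0, "y": 0, "z": 0.03, "wx": 0, "wy": 0, "wz": 0, "claw": 0.06}
    - {"x": 0, "y": 0, "z": 0.02, "wx": 0, "wy": 0, "wz": 0, "claw": 0.06}
    - {"x": 0, "y": 0, "z": 0.009, "wx": 0, "wy": 0, "wz": 0, "claw": 0.06}
    - {"x": 0, "y": 0, "z": 0, "wx": 0, "wy": 0, "wz": 0, "claw": 0.06}
    - {"x": 0, "y": 0, "z": 0, "wx": 0, "wy": 0, "wz": 0, "claw": 0.03}
    - {"x": 0, "y": 0, "z": 0, "wx": 0, "wy": 0, "wz": 0, "claw": 0.03}
    - {"x": 0, "y": 0, "z": 0, "wx": 0, "wy": 0, "wz": 0, "claw": 0.03}
    - {"x": 0, "y": 0, "z": 0, "wx": 0, "wy": 0, "wz": 0, "claw": 0.03}

```text
t: 6.88
ee_pos: [611.6, 15.5, 45.0]
tool_rot: [1.989, 2.43, 0.001]
ft_force: [-1.1, -1.4, 5.3]
grip_width: 33.3
```

carry_out:
  commands:
    - {"x": 0.006, "y": 0, "z": 0, "wx": 0, "wy": 0, "wz": 0, "claw": 0.03}
    - {"x": 0.012, "y": 0, "z": 0, "wx": 0, "wy": 0, "wz": 0, "claw": 0.03}
    - {"x": 0.012, "y": 0, "z": 0, "wx": 0, "wy": 0, "wz": 0, "claw": 0.03}
    - {"x": 0.012, "y": 0, "z": 0, "wx": 0, "wy": 0, "wz": 0, "claw": 0.03}
    - {"x": 0.012, "y": 0, "z": 0, "wx": 0, "wy": 0, "wz": 0, "claw": 0.03}
    - {"x": 0.005, "y": 0, "z": 0, "wx": 0, "wy": 0, "wz": 0, "claw": 0.03}
    - {"x": 0, "y": 0, "z": 0, "wx": 0, "wy": 0, "wz": 0, "claw": 0.03}

```text
t: 7.75
ee_pos: [600.6, 71.9, 45.1]
tool_rot: [1.989, 2.428, 0.0]
ft_force: [-0.6, -5.1, 5.6]
grip_width: 33.2
```

```bash
python3 -c "from h import *;rep('w6');cv2.imwrite('pics/side6.png',cv2.resize(eyes.read_camera('side')[130:270,170:410],None,fx=3.3,fy=3.3))"
```

```text
7.75 [600.6  71.9  45.1] [-0.6 -5.1  5.6] 33.2 [-0.2   0.66 -0.    1.81  0.    0.67 -0.  ]
jig xy 0.7 97.9
yaw 11.34 [ 0.003 -0.002 -1.   ]
```

View pics/w6.png

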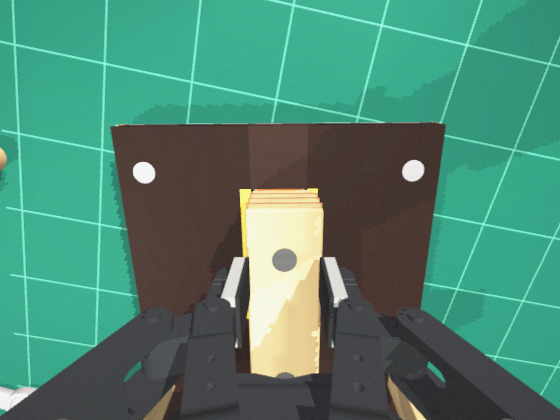

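View pics/side6.png

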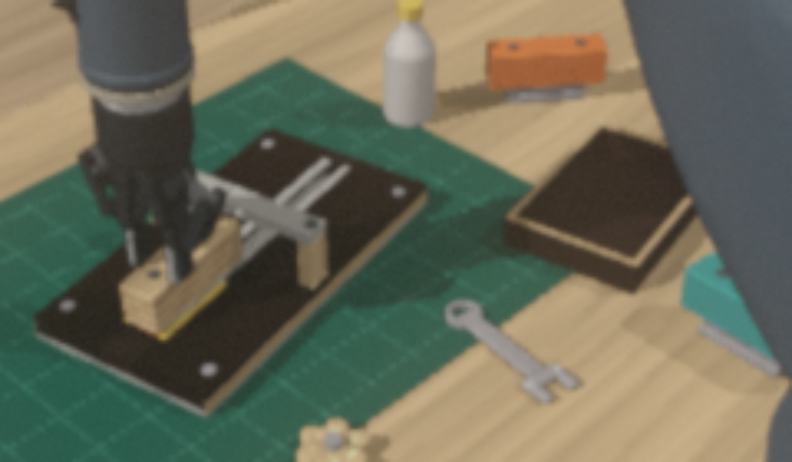

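```bash
python3 - <<'E'
from h import *
C=cam('wrist');o=np.array([619.2,-24.2]);a=np.radians(11.4)
for p,z in(((247,207),66.5),((322,207),66.5),((246,189),25.5),((313,189),25.5),((114,126),25),((443,124),25)):
    q=ray(C,p,z);d=q[:2]-o;print(p,'jig',round(d@[np.cos(a),np.sin(a)],1),round(d@[-np.sin(a),np.cos(a)],1))
E
```

```text
(247, 207) jig -15.2 132.3
(322, 207) jig 18.0 132.3
(246, 189) jig -20.1 130.2
(313, 189) jig 17.6 130.2
(114, 126) jig -89.2 164.7
(443, 124) jig 86.1 165.6
```

In this view the jig's own edges read right (165 and 130 mm), and the stop's front is at 132, so its centre is at about 72. I'll slide 7 mm more, release, shift the open fingers back to the stop's middle and regrip.

carry_out:
  commands:
    - {"x": 0.004, "y": 0, "z": 0, "wx": 0, "wy": 0, "wz": 0, "claw": 0.03}
    - {"x": 0.003, "y": 0, "z": 0, "wx": 0, "wy": 0, "wz": 0, "claw": 0.03}
    - {"x": 0, "y": 0, "z": 0, "wx": 0, "wy": 0, "wz": 0, "claw": 0.03}
    - {"x": 0, "y": 0, "z": 0, "wx": 0, "wy": 0, "wz": 0, "claw": 0.03}

```text
t: 8.35
ee_pos: [599.2, 77.8, 45.1]
tool_rot: [1.99, 2.426, -0.0]
ft_force: [-0.1, -7.4, 5.0]
grip_width: 33.2
```

carry_out:
  commands:
    - {"x": 0, "y": 0, "z": 0, "wx": 0, "wy": 0, "wz": 0, "claw": 0.055}
    - {"x": 0, "y": 0, "z": 0, "wx": 0, "wy": 0, "wz": 0, "claw": 0.055}
    - {"x": 0, "y": 0, "z": 0, "wx": 0, "wy": 0, "wz": 0, "claw": 0.055}
    - {"x": -0.013, "y": 0, "z": 0, "wx": 0, "wy": 0, "wz": 0, "claw": 0.055}
    - {"x": -0.013, "y": 0, "z": 0, "wx": 0, "wy": 0, "wz": 0, "claw": 0.055}
    - {"x": 0, "y": 0, "z": 0, "wx": 0, "wy": 0, "wz": 0, "claw": 0.055}

```text
t: 9.1
ee_pos: [603.5, 52.4, 43.7]
tool_rot: [1.993, 2.428, -0.001]
ft_force: [-0.3, 0.7, 0.2]
grip_width: 55.2
```

```bash
python3 -c "from h import *;rep('w7')"
```

```text
9.1 [603.5  52.4  43.7] [-0.3  0.7  0.2] 55.2 [-0.16  0.66 -0.01  1.81  0.01  0.67  0.03]
jig xy -0.2 78.2
yaw 11.23 [ 0.    -0.001 -1.   ]
```

View pics/w7.png

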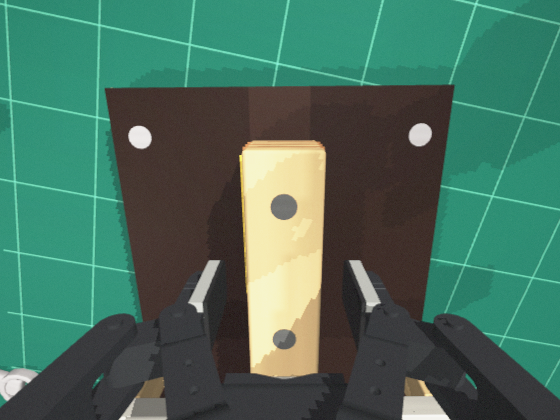

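```bash
python3 - <<'E'
from h import *
C=cam('wrist');o=np.array([619.2,-24.2]);a=np.radians(11.4)
for p,z in(((242,150),66.5),((325,150),66.5),((284,207),67),((284,340),67),((108,89),25),((453,86),25)):
    q=ray(C,p,z);d=q[:2]-o;print(p,'jig',round(d@[np.cos(a),np.sin(a)],1),round(d@[-np.sin(a),np.cos(a)],1))
E
```

```text
(242, 150) jig -17.0 139.1
(325, 150) jig 17.5 139.0
(284, 207) jig 0.4 114.4
(284, 340) jig 0.3 44.7
(108, 89) jig -89.6 164.9
(453, 86) jig 86.9 166.0
```

The stop's centre is at about 79.3 and the fingers are at 78.2. I'll close firmly, unload the floor slightly and push into the keeper.

carry_out:
  commands:
    - {"x": 0, "y": 0, "z": 0, "wx": 0, "wy": 0, "wz": 0, "claw": 0.03}
    - {"x": 0, "y": 0, "z": 0, "wx": 0, "wy": 0, "wz": 0, "claw": 0.03}
    - {"x": 0, "y": 0, "z": 0, "wx": 0, "wy": 0, "wz": 0, "claw": 0.03}
    - {"x": 0, "y": 0, "z": 0, "wx": 0, "wy": 0, "wz": 0, "claw": 0.03}
    - {"x": 0, "y": 0, "z": -0.0015, "wx": 0, "wy": 0, "wz": 0, "claw": 0.03}
    - {"x": 0.003, "y": 0, "z": 0, "wx": 0, "wy": 0, "wz": 0, "claw": 0.03}
    - {"x": 0.003, "y": 0, "z": 0, "wx": 0, "wy": 0, "wz": 0, "claw": 0.03}
    - {"x": 0.003, "y": 0, "z": 0, "wx": 0, "wy": 0, "wz": 0, "claw": 0.03}
    - {"x": 0, "y": 0, "z": 0, "wx": 0, "wy": 0, "wz": 0, "claw": 0.03}
    - {"x": 0, "y": 0, "z": 0, "wx": 0, "wy": 0, "wz": 0, "claw": 0.03}
  grip_force: 80

```text
t: 10.4
ee_pos: [601.4, 63.5, 45.1]
tool_rot: [1.99, 2.431, -0.0]
ft_force: [-0.7, -3.2, -1.1]
grip_width: 31.7
```

```bash
python3 -c "from h import *;rep()"
```

```text
10.4 [601.4  63.5  45.1] [-0.7 -3.2 -1.1] 31.7 [-0.18  0.66 -0.    1.81  0.01  0.67  0.01]
jig xy -0.1 89.4
yaw 11.39 [-0. -0. -1.]
```

carry_out:
  commands:
    - {"x": 0.002, "y": 0, "z": 0, "wx": 0, "wy": 0, "wz": 0, "claw": 0.03}
    - {"x": 0, "y": 0, "z": 0, "wx": 0, "wy": 0, "wz": 0, "claw": 0.03}
    - {"x": 0, "y": 0, "z": 0, "wx": 0, "wy": 0, "wz": 0, "claw": 0.03}

```text
t: 10.78
ee_pos: [601.1, 65.3, 45.3]
tool_rot: [1.99, 2.431, -0.0]
ft_force: [-0.4, -5.5, 1.4]
grip_width: 31.9
```

carry_out:
  commands:
    - {"x": 0.002, "y": 0, "z": 0, "wx": 0, "wy": 0, "wz": 0, "claw": 0.03}
    - {"x": 0, "y": 0, "z": 0, "wx": 0, "wy": 0, "wz": 0, "claw": 0.03}
    - {"x": 0, "y": 0, "z": 0, "wx": 0, "wy": 0, "wz": 0, "claw": 0.03}

```text
t: 11.15
ee_pos: [600.7, 67.1, 45.4]
tool_rot: [1.99, 2.43, -0.0]
ft_force: [-0.0, -6.4, 1.6]
grip_width: 31.6
```

```bash
python3 -c "from h import *;rep('w8')"
```

```text
11.15 [600.7  67.1  45.4] [-0.  -6.4  1.6] 31.6 [-0.19  0.66 -0.    1.81  0.    0.67  0.01]
jig xy -0.0 93.2
yaw 11.38 [ 0. -0. -1.]
```

View pics/w8.png

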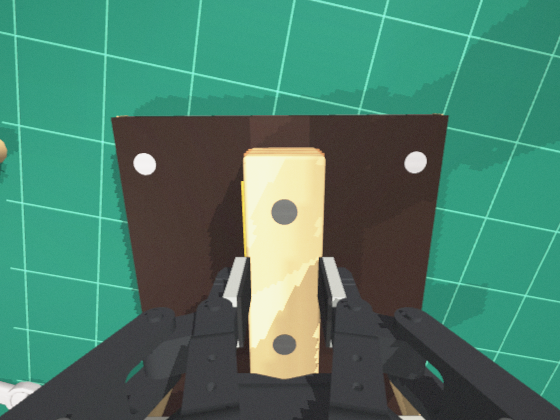

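```bash
python3 - <<'E'
from h import *
C=cam('wrist');o=np.array([619.2,-24.2]);a=np.radians(11.4)
for p,z in(((244,154),66.5),((325,154),66.5),((284,212),67),((284,345),67),((115,118),25),((446,116),25)):
    q=ray(C,p,z);d=q[:2]-o;print(p,'jig',round(d@[np.cos(a),np.sin(a)],1),round(d@[-np.sin(a),np.cos(a)],1))
E
```

```text
(244, 154) jig -16.5 150.9
(325, 154) jig 17.7 150.9
(284, 212) jig 0.4 125.3
(284, 345) jig 0.4 54.0
(115, 118) jig -89.1 164.0
(446, 116) jig 86.2 165.0
```

The stop's centre is at about 90 and the force is 6.4 N, so it is close to hard home. One more small push to confirm the hard stop.

carry_out:
  commands:
    - {"x": 0.002, "y": 0, "z": 0, "wx": 0, "wy": 0, "wz": 0, "claw": 0.03}
    - {"x": 0, "y": 0, "z": 0, "wx": 0, "wy": 0, "wz": 0, "claw": 0.03}
    - {"x": 0, "y": 0, "z": 0, "wx": 0, "wy": 0, "wz": 0, "claw": 0.03}

```text
t: 11.58
ee_pos: [600.6, 68.1, 45.6]
tool_rot: [1.99, 2.429, -0.001]
ft_force: [-0.2, -8.2, 5.0]
grip_width: 31.5
```

The force is up to 8.2 N and it moved only 1 mm of the 2, so it is at hard home. I'll lift gently while still pushing.

carry_out:
  commands:
    - {"x": 0, "y": 0, "z": -0.002, "wx": 0, "wy": 0, "wz": 0, "claw": 0.03}
    - {"x": 0, "y": 0, "z": -0.002, "wx": 0, "wy": 0, "wz": 0, "claw": 0.03}
    - {"x": 0, "y": 0, "z": -0.002, "wx": 0, "wy": 0, "wz": 0, "claw": 0.03}
    - {"x": 0, "y": 0, "z": 0, "wx": 0, "wy": 0, "wz": 0, "claw": 0.03}

```text
t: 12.08
ee_pos: [600.1, 69.6, 51.2]
tool_rot: [-1.99, -2.431, 0.0]
ft_force: [-0.2, -4.1, -5.1]
grip_width: 31.7
```

It is up 5.6 mm with only about 5 N downward, which is roughly its weight, so the foot is clear of the lips. I'll continue straight up.

carry_out:
  commands:
    - {"x": 0, "y": 0, "z": -0.004, "wx": 0, "wy": 0, "wz": 0, "claw": 0.03}
    - {"x": 0, "y": 0, "z": -0.005, "wx": 0, "wy": 0, "wz": 0, "claw": 0.03}
    - {"x": 0, "y": 0, "z": -0.006, "wx": 0, "wy": 0, "wz": 0, "claw": 0.03}
    - {"x": 0, "y": 0, "z": -0.01, "wx": 0, "wy": 0, "wz": 0, "claw": 0.03}
    - {"x": 0, "y": 0, "z": -0.015, "wx": 0, "wy": 0, "wz": 0, "claw": 0.03}
    - {"x": 0, "y": 0, "z": -0.02, "wx": 0, "wy": 0, "wz": 0, "claw": 0.03}
    - {"x": 0, "y": 0, "z": 0, "wx": 0, "wy": 0, "wz": 0, "claw": 0.03}

```text
t: 12.95
ee_pos: [601.5, 70.2, 113.4]
tool_rot: [1.988, 2.43, 0.005]
ft_force: [0.1, -0.3, -2.7]
grip_width: 31.4
```

```bash
python3 -c "from h import *;rep('w9');cv2.imwrite('pics/side9.png',cv2.resize(eyes.read_camera('side')[90:270,170:410],None,fx=3.3,fy=3.3));"
```

```text
12.95 [601.5  70.2 113.4] [ 0.1 -0.3 -2.7] 31.4 [-0.19  0.57 -0.    1.75  0.    0.81  0.01]
jig xy 1.3 96.0
yaw 11.42 [ 0.004  0.001 -1.   ]
```

View pics/w9.png

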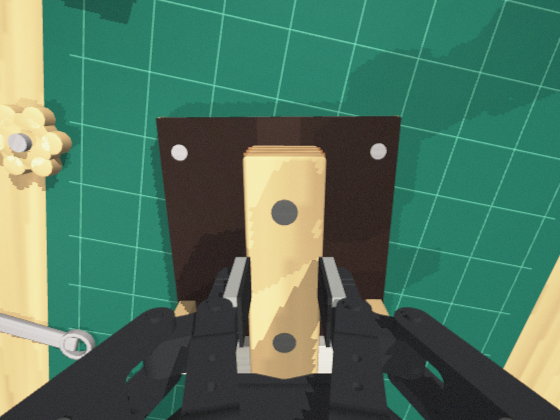

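View pics/side9.png

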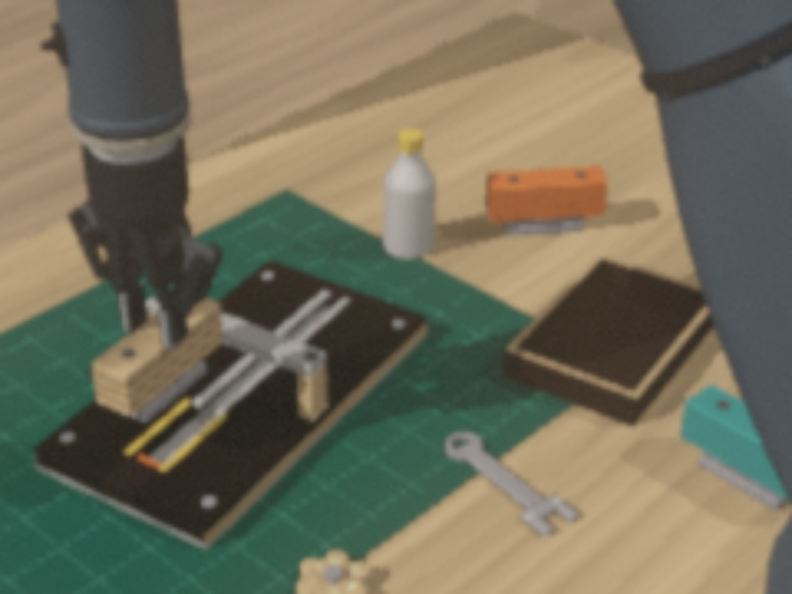

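The stop is out and held upright, with the keeper back at (148,462) in the side crop. I'll raise it and carry it towards the tray at about (427,-318), checking just before the descent.

carry_out:
  commands:
    - {"x": 0, "y": 0, "z": -0.02, "wx": 0, "wy": 0, "wz": 0, "claw": 0.03}
    - {"x": 0, "y": 0, "z": -0.025, "wx": 0, "wy": 0, "wz": 0, "claw": 0.03}
    - {"x": 0, "y": 0, "z": -0.02, "wx": 0, "wy": 0, "wz": 0, "claw": 0.03}
    - {"x": -0.012, "y": -0.009, "z": 0, "wx": 0, "wy": 0, "wz": 0, "claw": 0.03}
    - {"x": -0.024, "y": -0.017, "z": 0, "wx": 0, "wy": 0, "wz": 0, "claw": 0.03}
    - {"x": -0.03, "y": -0.021, "z": 0, "wx": 0, "wy": 0, "wz": 0, "claw": 0.03}
    - {"x": -0.03, "y": -0.021, "z": 0, "wx": 0, "wy": 0, "wz": 0, "claw": 0.03}
    - {"x": -0.03, "y": -0.021, "z": 0, "wx": 0, "wy": 0, "wz": 0, "claw": 0.03}
    - {"x": -0.03, "y": -0.021, "z": 0, "wx": 0, "wy": 0, "wz": 0, "claw": 0.03}
    - {"x": -0.03, "y": -0.021, "z": 0, "wx": 0, "wy": 0, "wz": 0, "claw": 0.03}
    - {"x": -0.03, "y": -0.021, "z": 0, "wx": 0, "wy": 0, "wz": 0, "claw": 0.03}
    - {"x": -0.03, "y": -0.022, "z": 0, "wx": 0, "wy": 0, "wz": 0, "claw": 0.03}
    - {"x": -0.03, "y": -0.022, "z": 0, "wx": 0, "wy": 0, "wz": 0, "claw": 0.03}
    - {"x": -0.03, "y": -0.022, "z": 0, "wx": 0, "wy": 0, "wz": 0, "claw": 0.03}
    - {"x": -0.024, "y": -0.017, "z": 0, "wx": 0, "wy": 0, "wz": 0, "claw": 0.03}
    - {"x": -0.012, "y": -0.009, "z": 0, "wx": 0, "wy": 0, "wz": 0, "claw": 0.03}
    - {"x": -0.004, "y": -0.003, "z": 0, "wx": 0, "wy": 0, "wz": 0, "claw": 0.03}
    - {"x": 0, "y": 0, "z": 0, "wx": 0, "wy": 0, "wz": 0, "claw": 0.03}
    - {"x": 0, "y": 0, "z": 0, "wx": 0, "wy": 0, "wz": 0, "claw": 0.03}

```text
t: 15.42
ee_pos: [427.2, -317.2, 176.1]
tool_rot: [-1.987, -2.433, -0.001]
ft_force: [0.3, -0.2, -2.0]
grip_width: 31.7
```

```bash
python3 -c "from h import *;rep('w10');cv2.imwrite('pics/side10.png',eyes.read_camera('side'));cv2.imwrite('pics/scene10.png',cv2.resize(eyes.read_camera('scene')[150:350,100:360],None,fx=3,fy=3))"
```

```text
15.43 [ 427.2 -317.2  176.1] [ 0.3 -0.2 -2. ] 31.7 [ 0.51  0.4   0.05  1.87 -0.03  0.87  0.78]
jig xy -246.2 -249.3
yaw 11.5 [ 0.     0.001 -1.   ]
```

View pics/w10.png

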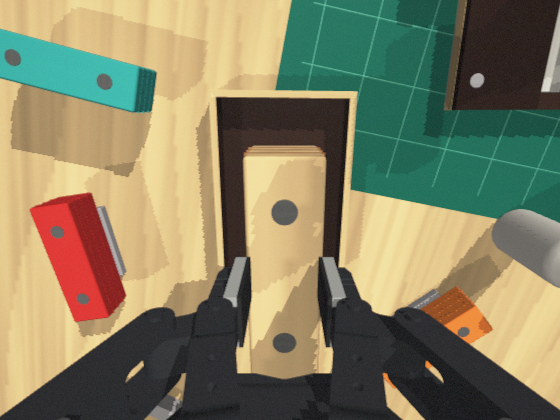

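View pics/scene10.png

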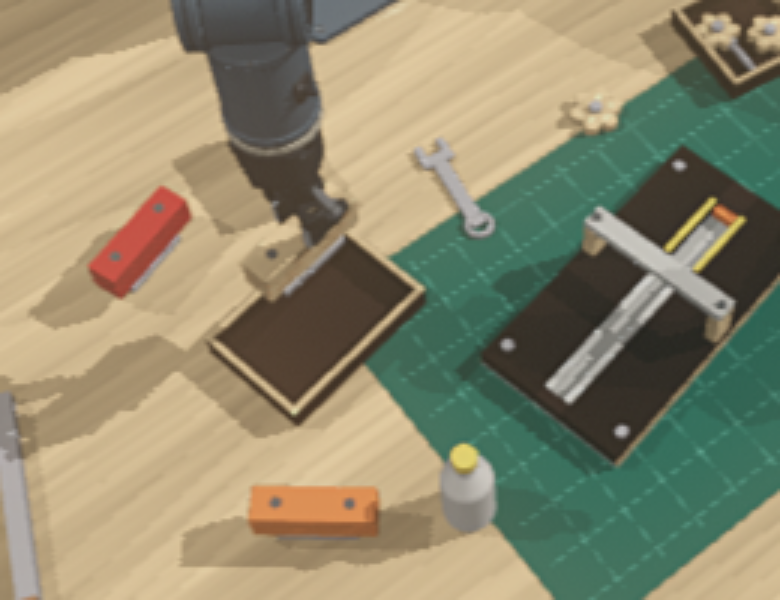

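The tray is beneath in both views, with its far rim corners at (211,95) and (357,92) in the wrist picture. I'll measure them relative to the TCP.

```bash
python3 - <<'E'
from h import *
C=cam('wrist');s=robot.observe();o=s['ee_pos'][:2];a=np.radians(11.5)
for p,z in(((211,95),32),((357,92),32),((219,250),32),((344,248),32)):
    q=ray(C,p,z);d=q[:2]-o;print(p,q.round(1),'rel',round(d@[np.cos(a),np.sin(a)],1),round(d@[-np.sin(a),np.cos(a)],1))
E
```

```text
(211, 95) [ 347.9 -246.    32. ] rel -63.2 85.9
(357, 92) [ 472.5 -218.2   32. ] rel 64.4 88.4
(219, 250) [ 375.6 -391.5   32. ] rel -65.1 -62.1
(344, 248) [ 499.  -364.2   32. ] rel 61.2 -60.0
```

The tray's centre is about 8 mm back along tool x. The stop hangs about 3 mm back in the grip, so I'll shift -5 mm and -1 mm and turn 1°. Contact is expected at TCP z of about 45, so I'll descend to about 55 first.

carry_out:
  commands:
    - {"x": -0.005, "y": -0.001, "z": 0.01, "wx": 0, "wy": 0, "wz": 0.017, "claw": 0.03}
    - {"x": 0, "y": 0, "z": 0.02, "wx": 0, "wy": 0, "wz": 0, "claw": 0.03}
    - {"x": 0, "y": 0, "z": 0.02, "wx": 0, "wy": 0, "wz": 0, "claw": 0.03}
    - {"x": 0, "y": 0, "z": 0.02, "wx": 0, "wy": 0, "wz": 0, "claw": 0.03}
    - {"x": 0, "y": 0, "z": 0.02, "wx": 0, "wy": 0, "wz": 0, "claw": 0.03}
    - {"x": 0, "y": 0, "z": 0.015, "wx": 0, "wy": 0, "wz": 0, "claw": 0.03}
    - {"x": 0, "y": 0, "z": 0.01, "wx": 0, "wy": 0, "wz": 0, "claw": 0.03}
    - {"x": 0, "y": 0, "z": 0.005, "wx": 0, "wy": 0, "wz": 0, "claw": 0.03}
    - {"x": 0, "y": 0, "z": 0, "wx": 0, "wy": 0, "wz": 0, "claw": 0.03}
    - {"x": 0, "y": 0, "z": 0, "wx": 0, "wy": 0, "wz": 0, "claw": 0.03}

```text
t: 16.82
ee_pos: [426.9, -323.8, 56.7]
tool_rot: [2.01, 2.413, 0.0]
ft_force: [-0.1, 0.4, -2.8]
grip_width: 31.8
```

```bash
python3 -c "from h import *;rep('w11')"
```

```text
16.82 [ 426.9 -323.8   56.7] [-0.1  0.4 -2.8] 31.8 [ 0.53  0.57  0.04  1.99 -0.04  0.59  0.78]
jig xy -247.8 -255.6
yaw 10.42 [ 0.001 -0.001 -1.   ]
```

View pics/w11.png

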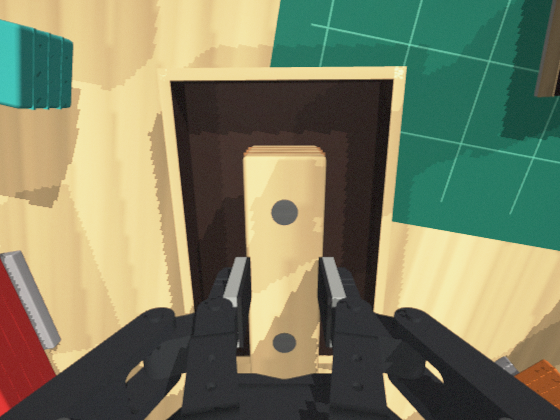

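The stop sits centred between the tray's walls and clear of the far rim. I'll lower it in small steps until it touches.

carry_out:
  commands:
    - {"x": 0, "y": 0, "z": 0.004, "wx": 0, "wy": 0, "wz": 0, "claw": 0.03}
    - {"x": 0, "y": 0, "z": 0.003, "wx": 0, "wy": 0, "wz": 0, "claw": 0.03}
    - {"x": 0, "y": 0, "z": 0.002, "wx": 0, "wy": 0, "wz": 0, "claw": 0.03}
    - {"x": 0, "y": 0, "z": 0, "wx": 0, "wy": 0, "wz": 0, "claw": 0.03}

```text
t: 17.38
ee_pos: [426.4, -323.4, 46.9]
tool_rot: [-2.01, -2.414, 0.0]
ft_force: [0.1, -0.5, -2.9]
grip_width: 31.5
```

carry_out:
  commands:
    - {"x": 0, "y": 0, "z": 0.001, "wx": 0, "wy": 0, "wz": 0, "claw": 0.03}
    - {"x": 0, "y": 0, "z": 0.001, "wx": 0, "wy": 0, "wz": 0, "claw": 0.03}
    - {"x": 0, "y": 0, "z": 0, "wx": 0, "wy": 0, "wz": 0, "claw": 0.03}

```text
t: 17.75
ee_pos: [426.5, -323.5, 45.2]
tool_rot: [-2.01, -2.414, 0.0]
ft_force: [-0.6, -0.1, -3.0]
grip_width: 31.4
```

carry_out:
  commands:
    - {"x": 0, "y": 0, "z": 0.001, "wx": 0, "wy": 0, "wz": 0, "claw": 0.03}
    - {"x": 0, "y": 0, "z": 0.001, "wx": 0, "wy": 0, "wz": 0, "claw": 0.03}
    - {"x": 0, "y": 0, "z": 0, "wx": 0, "wy": 0, "wz": 0, "claw": 0.03}

```text
t: 18.12
ee_pos: [426.6, -323.5, 44.2]
tool_rot: [2.01, 2.414, 0.0]
ft_force: [-2.5, 2.9, 12.1]
grip_width: 31.6
```

Contact came at TCP z = 44 with +12 N. I'll ease off 1.5 mm, open moderately and retreat straight up.

carry_out:
  commands:
    - {"x": 0, "y": 0, "z": -0.0015, "wx": 0, "wy": 0, "wz": 0, "claw": 0.03}
    - {"x": 0, "y": 0, "z": 0, "wx": 0, "wy": 0, "wz": 0, "claw": 0.037}
    - {"x": 0, "y": 0, "z": 0, "wx": 0, "wy": 0, "wz": 0, "claw": 0.055}
    - {"x": 0, "y": 0, "z": 0, "wx": 0, "wy": 0, "wz": 0, "claw": 0.055}
    - {"x": 0, "y": 0, "z": 0, "wx": 0, "wy": 0, "wz": 0, "claw": 0.055}
    - {"x": 0, "y": 0, "z": -0.01, "wx": 0, "wy": 0, "wz": 0, "claw": 0.055}
    - {"x": 0, "y": 0, "z": -0.025, "wx": 0, "wy": 0, "wz": 0, "claw": 0.055}
    - {"x": 0, "y": 0, "z": -0.035, "wx": 0, "wy": 0, "wz": 0, "claw": 0.055}
    - {"x": 0, "y": 0, "z": -0.04, "wx": 0, "wy": 0, "wz": 0, "claw": 0.055}
    - {"x": 0, "y": 0, "z": -0.035, "wx": 0, "wy": 0, "wz": 0, "claw": 0.055}
    - {"x": 0, "y": 0, "z": 0, "wx": 0, "wy": 0, "wz": 0, "claw": 0.055}
    - {"x": 0, "y": 0, "z": 0, "wx": 0, "wy": 0, "wz": 0, "claw": 0.055}

```text
t: 19.62
ee_pos: [426.3, -323.3, 189.6]
tool_rot: [-2.01, -2.414, 0.0]
ft_force: [0.5, -0.2, -1.1]
grip_width: 54.9
```

```bash
python3 -c "from h import *;rep('w12');cv2.imwrite('pics/side12.png',eyes.read_camera('side'));cv2.imwrite('pics/scene12.png',cv2.resize(eyes.read_camera('scene')[150:350,100:360],None,fx=3,fy=3))"
```

```text
19.62 [ 426.3 -323.3  189.6] [ 0.5 -0.2 -1.1] 54.9 [ 0.52  0.39  0.06  1.84 -0.03  0.91  0.78]
jig xy -248.2 -255.0
yaw 10.43 [-0.  0. -1.]
```

View pics/w12.png

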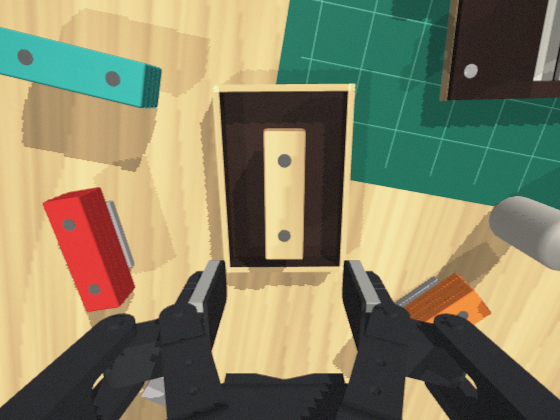

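View pics/scene12.png

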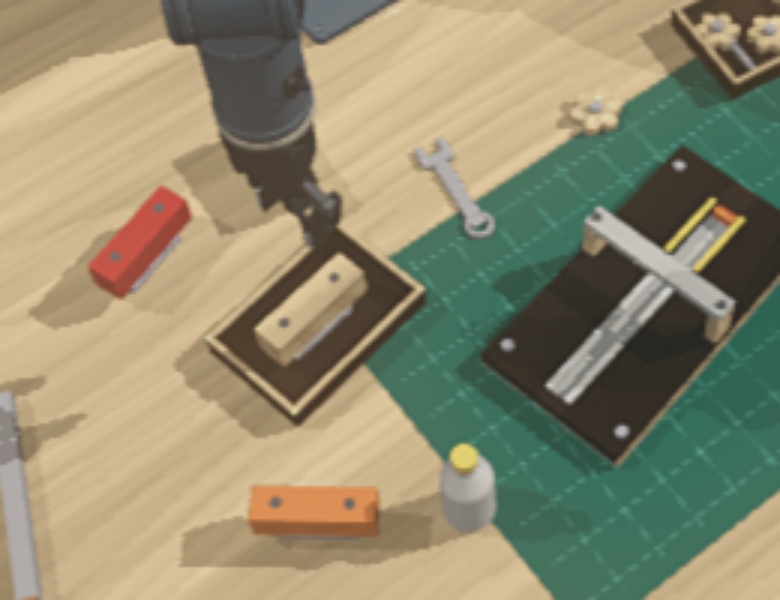

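The stop stands upright and centred in the tray (block (264..305,129..260) in the wrist view). The gripper is clear, and the knob, spanner and glue look unmoved. Handing in.

```bash
python3 - <<'E'
from h import *
C=cam('wrist')
t=np.mean([ray(C,p,32)[:2] for p in((214,89),(354,87),(346,267),(226,271))],0)
b=np.mean([ray(C,p,66.5)[:2] for p in((284,160),(284,236))],0)
print('tray',t.round(1),'stop',b.round(1),(b-t).round(1))
print(job.hand_in())
E
```

```text
tray [ 427.1 -321.5] stop [ 426.9 -325.5] [-0.2 -4. ]
the job is handed in; nothing more can be done
None
```

The fence stop now stands upright on its steel foot in the empty tray, released, and I handed the job in at about 20 s of the 61 s allowed. The hand-in gave no verdict.

**What I did:**
- I slid the stop to the guide bar, let go, and took it again beyond the bar.
- I pulled it into the pocket, regripped it at the middle and pushed it about home against the keeper. The stop's centre read about jig y = 90, with roughly 8 N of push.
- I lifted it out while pushing, lowered it into the tray until the foot touched (about 12 N), then opened the fingers and withdrew straight up.

**Last checks:**
- **Position:** the stop's centre is about 4 mm from the tray's centre and looks upright in the wrist and scene pictures.
- **Robot:** the gripper is well above the tray, with only noise in the force reading.
- **Other parts:** the knob, spanner and glue looked unmoved in the final scene picture. I did not check the offcut at the end, but the arm never went near it.

**Disagreements:**
- **Refused call:** the first move call was refused because each row needs all seven keys, and nothing moved.
- **Jig readings:** one wrist view read the jig about 3 mm low along the slot, which did not matter for the grasp.
- **Hard home:** the stop read about 1 mm past the stated 89 mm. I put that down to the calibration error.

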